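# Count off the blue caps on a counting tray

## Robot

A 6-joint arm with a two-finger parallel gripper is mounted at the origin on a cart in front of the work surface, level with it; the furniture and walls round the work are solid. World frame = base frame: x ahead of the robot, y to its left, z up, the work surface at z = 0. Lengths are in mm, angles in degrees, forces in N, time in s.
With the tool pointing down it reaches from about 275 to 850 mm from the base axis. Payload 5.2 kg.
Tool frame: the origin (TCP) lies midway between the tips of the shut fingers; the grasp point (between the pads) lies 19 mm behind it; z points along the fingers, y is the line along which they close (so a half turn about z gives the same grasp; the last joint's range is limited). The gripper opens to 85 mm and grips with 20 to 120 N. Pads are 22 mm wide; open, the fingers measure 114 mm over their backs; the gripper's body (76 mm by 85 mm) begins 54 mm behind the grasp point. The pads swing forward as they close: fully open they stand 13 mm farther back than shut.
Start: joints at [60.802, 14.817, 87.949, -0, 77.235, -11.62], TCP at [166.083, 524.329, 231.31] pointing down, gripper open.
Joint ranges: [-179.93, 179.93], [-52.35, 119.4], [10.71, 147.94], [-69.91, 249.91], [12.55, 155.21], [-178.61, 178.61]. Speed limits (degrees/s): [147.25, 147.25, 180, 180, 180, 180].

## Interface

Orientations are given as [roll, pitch, yaw] about the fixed x, y, z axes, in that order (R = Rz(yaw) Ry(pitch) Rx(roll)).
In Python, from bench import status, imaging, manip gives the robot as it stands.
- The arm moves only by the tool play_rows, never from a script. Its arguments are lists of equal length, an entry for each row: "offset": the shift along the tool's x, y, z scaled (see below), a list of three; "angular": the turn, a rotation vector about the tool's x, y, z scaled (see below), a list of three; "jaw": the opening, from -1 (shut) to 1 (fully open). A call has 1 to 8 rows; each row shifts and turns the commanded pose from where the row before left it, along the tool's axes as they then stand; what a row does not reach is not made up. The controller multiplies each number of a shift by 0.05 m and each number of a turn by 8 degrees. A row lasts 1/8 s, in which the tool goes at most 62.5 mm and 10.7 degrees, less where a joint would pass 70% of its speed; a pose out of reach is approached as far as the arm can. A call with a number of a shift or a turn outside -1 to 1 is refused whole. A call with a gripper value outside its range is refused whole. The fingers move at their own pace and stop on an object; "newtons" is the grip in N (left out, the last holds). Time passes only in rows, so rows that do not move let the fingers close. It gives the time, the measured TCP pose, the force, the opening and the grip force at its end, in the units of the state.
- status.get_state(): the state, without advancing time (a new reading comes with each control period).
- imaging.read_camera(name): name is "scene" or "side" or "wrist"; returns a dict with "image" (480x640x3 uint8, red, green, blue), "camera_matrix" (3x3 intrinsics, pixels), "R" (3x3) and "t" (3): a world point X has camera coordinates R X + t. Camera axes: x right, y down, z forward; pixel columns grow to the right and rows downward; lengths in mm; the calibration is good to about 2 mm. A picture is of the moment at which its call begins. There is no depth.
- manip.finish_job(): hands the job in; it is judged then, once.
The state is a dict: "t": time; "qpos": joint angles; "dq": joint speeds; "joint_efforts": joint torques, N m; "eef_pos": TCP position; "orientation": TCP orientation; "wrist_force": force on the tool from outside, world axes, zero at the start; "torque": the same for the moment, N m; "finger_gap": opening from 0.0 (shut) to 1.0 (fully open); "finger_force": force on a finger pad.
Only numpy, scipy, OpenCV 4.12 (cv2) and the standard library are available. Lean on these libraries where they do the work, as an engineer would, in place of code of your own. Each camera call takes 0.05 s, during which the arm holds its last target. There are 200 camera calls.

## Task

With the closed fingers, sweep the three blue caps across the deck of the pale green counting tray and over its edge into the trough, leaving the two orange caps lying where they are. Then fold the trough's cover over and press it fully shut. Nothing is to be pinched or picked up, and the vial, the tube and the bottle beside the tray stay as they are.

Things in the scene. Friction and masses are not known exactly. Their poses are not given: they have to be found in the camera images.
- tray: pale green plastic counting tray, fixed on rubber feet, 240 mm long (its x) and 227 mm wide (its y, -105 to +122 mm). Origin on the worktop, x along the trough, z up, y pointing away from the trough: caps are swept in the tray's -y direction. Rims 6 mm thick stand 36 mm above the worktop at both x ends (inner faces at x = -116 and +116 mm) and at the +y side (inner face at y = +116 mm)
- deck_edge (a point): middle of the straight, rimless edge over which caps drop from the deck into the trough: at tray x = 0, y = -45 mm, 28 mm above the worktop, marked by a dark green strip. The flat deck runs at this height from here to the +y rim
- trough_mid (a point): middle of the trough's darker green floor, 5 mm above the worktop, at tray x = 0, y = -72.5 mm. The trough is 55 mm wide (tray y = -45 to -100 mm) and runs the tray's whole length; its outer wall is 5 mm thick and 26 mm high. Its -x end wall is only 17 mm high, with a pouring lip that sticks out about 20 mm
- cover (a joint): angle of the trough's bluish clear cover, rad: 0 = shut, level over the trough and on the deck's edge; 1.57 = upright; starts open at 1.65 to 1.95, leaning outward a little; stops at 2.0. Hinge line along tray x at y = -102.5 mm, 30 mm above the worktop. Stiff hinge: the cover stays at any angle (0.03 N m, under 1 N at its edge), so push it over from outside, then press it right down
- cover_edge (a point): middle of the cover's free edge, 61.5 mm from the hinge line (at tray x = 0); 30 mm above the worktop when shut. The cover is a panel 226 mm long and 3 mm thick; a thumb tab, 30 mm long, at the middle of this edge reaches 70 mm from the hinge line
- cap_blue_1_mid (a point): blue ribbed plastic screw cap, 23 mm across, 14 mm high, about 12 g, lying open side down on the tray's deck at the start; this point is the middle of the cap, 7 mm above its underside (35 mm above the worktop while it lies on the deck)
- cap_blue_2_mid (a point): blue ribbed plastic screw cap, 23 mm across, 14 mm high, about 12 g, lying open side down on the tray's deck at the start; this point is the middle of the cap, 7 mm above its underside (35 mm above the worktop while it lies on the deck)
- cap_blue_3_mid (a point): blue ribbed plastic screw cap, 23 mm across, 14 mm high, about 12 g, lying open side down on the tray's deck at the start; this point is the middle of the cap, 7 mm above its underside (35 mm above the worktop while it lies on the deck)
- cap_orange_1_mid (a point): orange ribbed plastic screw cap, 23 mm across, 14 mm high, about 12 g, lying open side down on the tray's deck at the start; this point is the middle of the cap, 7 mm above its underside (35 mm above the worktop while it lies on the deck)
- cap_orange_2_mid (a point): orange ribbed plastic screw cap, 23 mm across, 14 mm high, about 12 g, lying open side down on the tray's deck at the start; this point is the middle of the cap, 7 mm above its underside (35 mm above the worktop while it lies on the deck)
- vial: bystander: small clear screw-cap vial, 22 mm across, 50 mm high, standing on the worktop on the tray's +y side; origin at the centre of its underside
- tube: bystander: 15 ml tube with blue cap, 105 mm long, 20 mm thick, lying on the worktop on the tray's +y side; origin under its middle, y along its length
- amber_bottle: bystander: brown glass bottle, 48 mm across, 96 mm high, standing on the worktop beyond the tray's +x end; origin at the centre of its underside

How it is judged (in metres and radians):
On the way, in this order (a step that is already met when the one before it is completed fails the run):
1. the three blue caps lie in the trough, the cover still open (z of each of cap_blue_1_mid, cap_blue_2_mid, cap_blue_3_mid in the frame of tray below 0.025 m and y of cap_blue_1_mid in the frame of tray between -0.102 and -0.042 m and x of cap_blue_1_mid in the frame of tray between -0.118 and 0.118 m and y of cap_blue_2_mid in the frame of tray between -0.102 and -0.042 m and x of cap_blue_2_mid in the frame of tray between -0.118 and 0.118 m and y of cap_blue_3_mid in the frame of tray between -0.102 and -0.042 m and x of cap_blue_3_mid in the frame of tray between -0.118 and 0.118 m and value of joint cover above 0.8 rad), for 0.2 s.
2. the cover is folded shut (value of joint cover below 0.06 rad), for 0.2 s.
At the end, for the whole second after the job is handed in: All three blue caps lie in the trough (their middles less than 25 mm above the worktop and within the trough's walls), the cover is shut to within 0.06 rad, both orange caps still lie on the deck within 25 mm of where they started, and all caps are at rest (z of each of cap_blue_1_mid, cap_blue_2_mid, cap_blue_3_mid in the frame of tray below 0.025 m and y of cap_blue_1_mid in the frame of tray between -0.102 and -0.042 m and x of cap_blue_1_mid in the frame of tray between -0.118 and 0.118 m and y of cap_blue_2_mid in the frame of tray between -0.102 and -0.042 m and x of cap_blue_2_mid in the frame of tray between -0.118 and 0.118 m and y of cap_blue_3_mid in the frame of tray between -0.102 and -0.042 m and x of cap_blue_3_mid in the frame of tray between -0.118 and 0.118 m and value of joint cover below 0.06 rad and distance of each of cap_orange_1_mid, cap_orange_2_mid from where it was at the start of the episode below 0.025 m and z of each of cap_orange_1_mid, cap_orange_2_mid in the frame of tray above 0.031 m and linear speed of each of cap_blue_1, cap_blue_2, cap_blue_3, cap_orange_1, cap_orange_2 below 0.02 m/s); the robot touches nothing.
It fails at once if a cap is lifted off the deck (its middle more than 13 mm above its height when lying on the deck) (height (world z) of any of cap_blue_1_mid, cap_blue_2_mid, cap_blue_3_mid, cap_orange_1_mid, cap_orange_2_mid above 0.048 m).
It fails at once if a cap is pinched or pressed hard by the fingers (over 12 N) (contact force between the fingers and cap_blue_1 above 12 N or contact force between the fingers and cap_blue_2 above 12 N or contact force between the fingers and cap_blue_3 above 12 N or contact force between the fingers and cap_orange_1 above 12 N or contact force between the fingers and cap_orange_2 above 12 N).
It fails at once if an orange cap is swept away from its place (more than 25 mm) (distance of any of cap_orange_1_mid, cap_orange_2_mid from where it was at the start of the episode above 0.025 m).
It fails at once if the vial, the tube or the bottle is moved by more than 15 mm or tipped (distance of any of vial, tube, amber_bottle from where it was at the start of the episode above 0.015 m or angle between any of vial, amber_bottle's own z axis and vertical above 0.3 rad).
It also fails if it takes over 58 s, if anything falls off the work surface, if the arm or the gripper's body presses on something with over 40 N, if the wrist force passes 120 N, or if a joint passes its speed limit or range.

## Working session

There is one attempt and no reset: what is moved stays moved. The work goes in short steps, Python scripts to look and compute and a tool call to move; the robot and the scene stay as the last step left them, time stands still between calls to the robot, and variables do not carry over. Pictures are saved under pics/ and viewed, at most 10 in all, crops included, and the job is handed in when it is done.

Besides the shell and the picture viewer there is one more tool, called after "Emit:" as a command line: name --argument value ..., lists and objects as JSON in quotes. play_rows: Moves the arm, as the interface text tells. Its arguments: {"type":"object","properties":{"offset":{"type":"array"},"angular":{"type":"array"},"jaw":{"type":"array"},"newtons":{"type":"number"}},"required":["offset","angular","jaw"]}

```bash
mkdir -p pics; ls; python3 - <<'E'
from bench import status, imaging
import cv2,numpy as np
s=status.get_state();print({k:s[k] for k in('t','eef_pos','orientation','wrist_force','finger_gap')})
for n in('scene','side','wrist'):
    c=imaging.read_camera(n);cv2.imwrite(f'pics/{n}0.png',c['image'][:,:,::-1]);np.savez(f'{n}0.npz',**c)
    print(n,(-c['R'].T@c['t']).round(0),c['camera_matrix'][0,0])
E
```

```text
pics
{'t': 0.0, 'eef_pos': array([165.85065647, 523.84924896, 230.47325532]), 'orientation': array([-1.79897034e+02, -1.70987039e-02,  1.62422480e+02]), 'wrist_force': array([-0.27062213, -0.19135742, -1.19562548]), 'finger_gap': 0.9994649469422292}
scene [  21. -225.  699.] 584.7357024744364
side [ 282. -830.  485.] 592.6903556083505
wrist [ 88. 550. 373.] 406.489225274308
```

View pics/scene0.png

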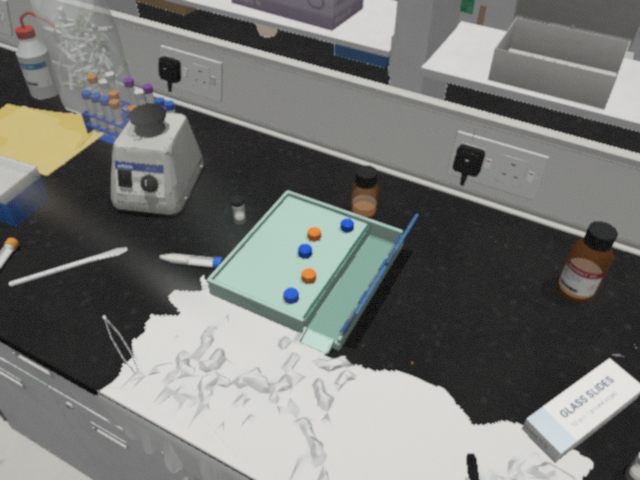

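View pics/side0.png

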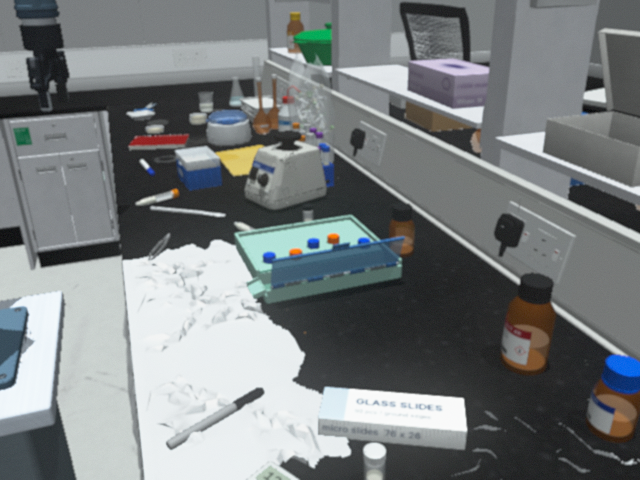

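View pics/wrist0.png

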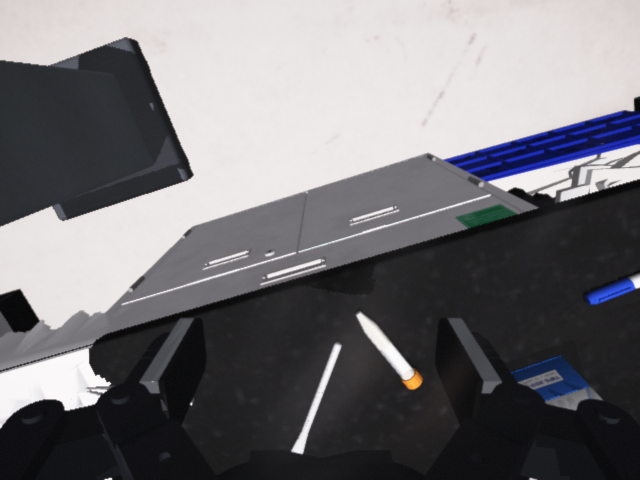

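The scene view shows the tray with blue caps at about (347,225), (305,250), (291,295) and orange caps at (314,233), (309,275). The cover is on the right, the pouring lip at (317,340) and the bottle beyond the +x end. The side view shows the same caps; the wrist camera sees only bench and floor.

```bash
cat > h.py <<'E'
import numpy as np,cv2
from scipy.optimize import least_squares
def load(n): return dict(np.load(n))
def proj(c,X):
    p=(c['R']@np.atleast_2d(X).T).T+c['t']; p=p@c['camera_matrix'].T; return p[:,:2]/p[:,2:]
def ray(c,uv,z):
    d=c['R'].T@np.linalg.solve(c['camera_matrix'],[*uv,1]); o=-c['R'].T@c['t']; return o+d*(z-o[2])/d[2]
def tri(cs,uvs):
    return least_squares(lambda X:np.concatenate([proj(c,X)[0]-u for c,u in zip(cs,uvs)]),ray(cs[0],uvs[0],35)).x
def blobs(c,col,box):
    h=cv2.cvtColor(c['image'],cv2.COLOR_RGB2HSV); lo,hi=((108,170,90),(125,255,255)) if col=='b' else ((5,170,120),(18,255,255))
    m=cv2.inRange(h,lo,hi); k=np.zeros_like(m); k[box[1]:box[3],box[0]:box[2]]=1; m*=k
    n,_,s,ce=cv2.connectedComponentsWithStats(m); return [(ce[i].round(1),s[i,4]) for i in range(1,n) if s[i,4]>12]
def T(p,q): # tray->world, p=[x,y,yaw]
    q=np.atleast_2d(q).astype(float); c,s=np.cos(p[2]),np.sin(p[2])
    return np.c_[p[0]+c*q[:,0]-s*q[:,1],p[1]+s*q[:,0]+c*q[:,1],q[:,2]]
def Ti(p,w): c,s=np.cos(p[2]),np.sin(p[2]); d=np.array(w[:2])-p[:2]; return np.array([c*d[0]+s*d[1],-s*d[0]+c*d[1],w[2]])
E
python3 - <<'E'
from h import *
a,b=load('scene0.npz'),load('side0.npz')
for c,box in((a,(220,190,360,320)),(b,(240,225,400,280))):
    for k in'bo': print(k,blobs(c,k,box))
for n,c,(x0,y0,x1,y1) in(('sc',a,(190,175,430,365)),('sd',b,(220,200,430,310))):
    i=cv2.resize(c['image'][y0:y1,x0:x1,::-1],None,fx=3.3,fy=3.15,interpolation=2) if n=='sc' else cv2.resize(c['image'][y0:y1,x0:x1,::-1],None,fx=3.7,fy=3.7,interpolation=2)
    cv2.imwrite(f'pics/{n}z.png',i)
E
```

```text
b [(array([347. , 225.1]), np.int32(111)), (array([304.7, 250.7]), np.int32(128)), (array([290.9, 294.9]), np.int32(138))]
o [(array([314., 234.]), np.int32(108)), (array([308.6, 275.8]), np.int32(128))]
b [(array([313. , 242.8]), np.int32(80)), (array([363.2, 240.6]), np.int32(52)), (array([268.5, 256.2]), np.int32(70))]
o [(array([332.9, 238.1]), np.int32(76)), (array([295. , 251.2]), np.int32(44))]
```

View pics/scz.png

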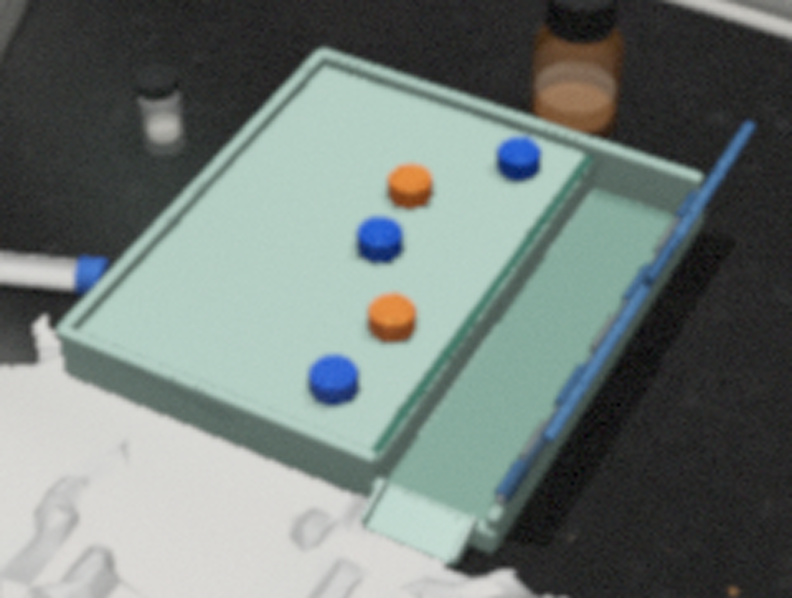

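View pics/sdz.png

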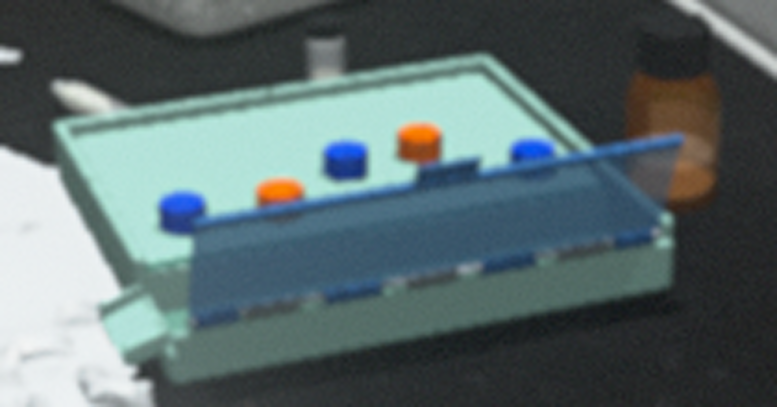

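The zoomed scene view gives the rim corners at about (323,50), (60,330) and (703,178) in crop pixels, the deck edge end at (588,160) and the cover's free corner at (752,125). The zoomed side view shows the cover edge running from (193,225) to (683,137), with its tab at (448,165).

```bash
python3 - <<'E'
from h import *
a,b=load('scene0.npz'),load('side0.npz')
S=lambda u,v:np.array([190+u/3.3,175+v/3.15]); D=lambda u,v:np.array([220+u/3.7,200+v/3.7])
Q=[(a,S(323,50),(120,122,36)),(a,S(60,330),(-120,122,36)),(a,S(588,160),(116,-45,28)),(a,S(703,178),(120,-105,36)),
   (b,D(487,57),(120,122,36)),(b,D(58,125),(-120,122,36)),(b,D(668,215),(120,-105,36))]
f=lambda p:np.concatenate([proj(c,T(p,q))[0]-u for c,u,q in Q])
p0=ray(a,S(380,260),28); r=least_squares(f,[p0[0],p0[1],0.5],loss='soft_l1');p=r.x
print(p,np.degrees(p[2]),f(p).round(1)); np.save('p.npy',p)
B=[((347,225.1),(363.2,240.6)),((304.7,250.7),(313,242.8)),((290.9,294.9),(268.5,256.2)),((314,234),(332.9,238.1)),((308.6,275.8),(295,251.2))]
for n,(u,v) in zip('b1 b2 b3 o1 o2'.split(),B):
    w=tri([a,b],[np.array(u),np.array(v)]); w2=ray(a,u,36); w3=ray(b,v,38)
    print(n,w.round(1),'tray',Ti(p,w).round(1),'scene z36',w2.round(0),Ti(p,w2).round(1),'side',Ti(p,w3).round(1))
g=lambda th,x,l=61.5:T(p,[(x,-102.5+l*np.cos(th),30+l*np.sin(th))])
C=[(a,S(752,125),113),(b,D(683,137),113),(b,D(193,225),-113)]
r=least_squares(lambda t:np.concatenate([proj(c,g(t[0],x))[0]-u for c,u,x in C]),[1.8]);print('cover',r.x,r.fun.round(1))
print('tab',g(r.x[0],0,70))
for n,q in(('vial',(158,150)),('bottle',(578,130)),('tubecap',(90,290))): print(n,Ti(p,ray(a,S(*q),0)).round(0))
E
```

```text
[5.83905885e+02 8.79402970e+01 1.58583364e-02] 0.9086157465287233 [-2.2 -0.4 -2.1 -0.4  2.  -0.6  1.6  0.3 -0.8 -0.3 -0.7 -0.4  2.   2.5]
b1 [669.7  73.4  41.5] tray [ 85.5 -15.9  41.5] scene z36 [674.  76.  36.] [ 89.8 -13.7  36. ] side [90.  -7.3 38. ]
b2 [585.3 106.4  38.4] tray [ 1.6 18.4 38.4] scene z36 [587. 108.  36.] [ 3.8 19.6 36. ] side [ 1.8 19.  38. ]
b3 [494.3  77.8  40.3] tray [-89.8  -8.7  40.3] scene z36 [497.  80.  36.] [-86.6  -6.8  36. ] side [-88.8  -4.2  38. ]
o1 [626.  112.1  38.6] tray [42.5 23.4 38.6] scene z36 [628. 113.  36.] [44.8 24.7 36. ] side [42.9 24.7 38. ]
o2 [539.7  73.1  42.6] tray [-44.4 -14.1  42.6] scene z36 [543.  76.  36.] [-40.7 -11.7  36. ] side [-39.7  -2.6  38. ]
cover [1.91809391] [-0.5 -0.3  0.5  0.5  0.3 -0. ]
tab [[585.90910589 -38.36887729  95.82071548]]
vial [ 41. 175.   0.]
bottle [162. -17.   0.]
tubecap [-65. 145.   0.]
```

```bash
cat > plan.py <<'E'
import numpy as np,sys
from scipy.spatial.transform import Rotation as Ro
from bench import status
# plan.py x y z yaw rows : constant rows to reach the pose (tool down)
def plan(pos,ypr,n,target,yaw):
    R=Ro.from_euler('xyz',ypr,degrees=True); Rt=Ro.from_euler('xyz',[180,0,yaw],degrees=True)
    rv=(R.inv()*Rt).as_rotvec(degrees=True)/n; out=[]
    for i in range(n):
        d=R.inv().apply((np.array(target)-pos)/n); out.append((d/50).round(3).tolist()); R=R*Ro.from_rotvec(rv,degrees=True)
    return out,(rv/8).round(3).tolist()
if __name__=='__main__':
    s=status.get_state(); v=list(map(float,sys.argv[1:]))
    print(s['t'],s['eef_pos'].round(1),s['orientation'].round(1))
    o,r=plan(s['eef_pos'],s['orientation'],int(v[4]),v[:3],v[3]); print('off',o,'\nang',r)
E
python3 plan.py 584 100 215 90.9 14; python3 -c "
from h import *
a=load('scene0.npz')
for q in((115,205),(185,210),(200,165)): print(ray(a,q,0).round(0))"
```

```text
0.15 [165.9 523.9 230.6] [-179.9   -0.   162.4]
off [[-0.752, -0.397, 0.023], [-0.785, -0.328, 0.023], [-0.811, -0.257, 0.023], [-0.83, -0.184, 0.023], [-0.844, -0.109, 0.022], [-0.85, -0.034, 0.022], [-0.85, 0.042, 0.022], [-0.842, 0.118, 0.022], [-0.829, 0.192, 0.022], [-0.808, 0.265, 0.022], [-0.781, 0.336, 0.022], [-0.748, 0.404, 0.022], [-0.709, 0.469, 0.022], [-0.665, 0.531, 0.022]] 
ang [-0.001, 0.0, 0.639]
[553. 485.   0.]
[603. 365.   0.]
[725. 423.   0.]
```

Emit:
play_rows --offset '[[-0.75,-0.4,0.02],[-0.78,-0.33,0.02],[-0.81,-0.26,0.02],[-0.83,-0.18,0.02],[-0.84,-0.11,0.02],[-0.85,-0.03,0.02],[-0.85,0.04,0.02],[-0.84,0.12,0.02]]' --angular '[[0,0,0.64],[0,0,0.64],[0,0,0.64],[0,0,0.64],[0,0,0.64],[0,0,0.64],[0,0,0.64],[0,0,0.64]]' --jaw '[-1,-1,-1,-1,-1,-1,-1,-1]'

```text
t: 1.15
eef_pos: [405.0, 281.1, 223.1]
orientation: [-180.0, -0.0, 121.3]
wrist_force: [0.2, 0.3, 0.1]
finger_gap: -0.002
finger_force: 0.0
```

Emit:
play_rows --offset '[[-0.83,0.19,0.02],[-0.81,0.26,0.02],[-0.78,0.34,0.02],[-0.75,0.4,0.02],[-0.71,0.47,0.02],[-0.67,0.53,0.02],[0,0,0],[0,0,0]]' --angular '[[0,0,0.64],[0,0,0.64],[0,0,0.64],[0,0,0.64],[0,0,0.64],[0,0,0.64],[0,0,0],[0,0,0]]' --jaw '[-1,-1,-1,-1,-1,-1,-1,-1]'

```text
t: 2.15
eef_pos: [582.3, 99.8, 216.8]
orientation: [-179.9, -0.0, 90.8]
wrist_force: [-0.8, 1.0, 0.1]
finger_gap: 0.002
finger_force: 0.0
```

```bash
python3 - <<'E'
from h import *
from bench import imaging
c=imaging.read_camera('wrist');np.savez('w1.npz',**c);cv2.imwrite('pics/w1.png',c['image'][:,:,::-1])
p=np.load('p.npy')
print((-c['R'].T@c['t']).round())
for k in'bo':
  for uv,n in blobs(c,k,(0,0,640,480)): print(k,uv,n,ray(c,uv,38).round(1),Ti(p,ray(c,uv,38)).round(1))
E
python3 plan.py 584 150 150 90.9 2
```

```text
[583. 184. 360.]
b [236.6  29.1] 430 [521.8 229.9  38. ] [-59.8 142.9  38. ]
b [325.8 196.4] 545 [587.4 109.2  38. ] [ 3.8 21.2 38. ]
b [215.2 227.6] 539 [496.1  81.5  38. ] [-87.9  -5.1  38. ]
b [429.4 234.6] 529 [674.3  77.8  38. ] [ 90.2 -11.5  38. ]
b [209.7 321.7] 26 [484.9  -7.4  38. ] [-100.5  -93.8   38. ]
b [430.  321.6] 26 [683.   -4.4  38. ] [ 97.7 -93.9  38. ]
o [378.1 189.7] 529 [629.3 115.2  38. ] [45.8 26.6 38. ]
o [272.4 232.8] 514 [543.5  77.6  38. ] [-40.6  -9.7  38. ]
2.2 [582.1 100.2 217. ] [-179.9   -0.    90.8]
off [[0.497, 0.027, 0.671], [0.497, 0.027, 0.67]] 
ang [-0.004, -0.002, -0.006]
```

View pics/w1.png

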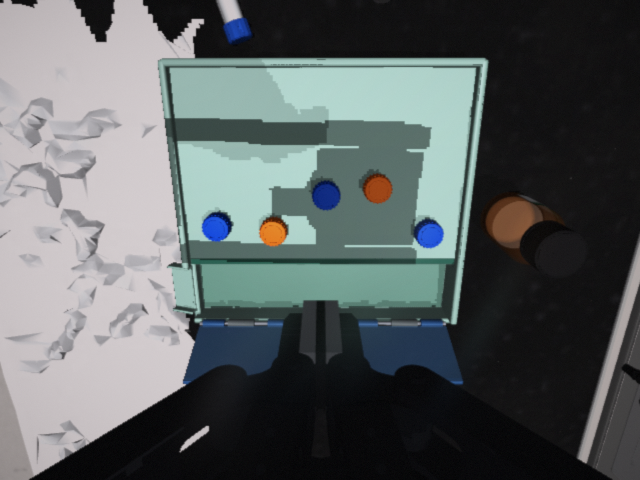

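The wrist view shows the whole tray, with blue caps at (215,228), (326,196) and (429,235), orange caps at (272,233) and (378,190), and the deck edge at row ~262.

```bash
python3 - <<'E'
from h import *
c=load('w1.npz')
Q=[((160,59),(-120,122,36)),((488,60),(120,122,36)),((457,323),(120,-105,36))]
f=lambda p:np.concatenate([proj(c,T(p,q))[0]-u for u,q in Q])
r=least_squares(f,np.load('p.npy'));p=r.x;print(p,r.fun.round(1)); np.save('p2.npy',p)
print('edge row',proj(c,T(p,[(-110,-45,28),(110,-45,28)])).round(0))
for n,uv in dict(b1=(429.4,234.6),b2=(325.8,196.4),b3=(215.2,227.6),o1=(378,189.7),o2=(272.4,232.8)).items():
    q=Ti(p,ray(c,uv,39)); print(n,q.round(1),'start',T(p,(q[0],q[1]+30,33)).round(1),'end',T(p,(q[0],-42,33)).round(1))
E
```

```text
[5.86639712e+02 9.01636718e+01 2.05512489e-02] [-0.2  0.2  0.3 -3.6 -0.2  5.5]
edge row [[200. 266.]
 [449. 264.]]
b1 [ 87.1 -13.8  39. ] start [[673.4 108.2  33. ]] end [[674.6  50.   33. ]]
b2 [ 1.2 19.2 39. ] start [[586.8 139.4  33. ]] end [[588.7  48.2  33. ]]
b3 [-90.4  -6.5  39. ] start [[495.8 111.8  33. ]] end [[497.1  46.3  33. ]]
o1 [43.  24.4 39. ] start [[628.5 145.4  33. ]] end [[630.5  49.1  33. ]]
o2 [-43.3 -11.3  39. ] start [[543.  107.9  33. ]] end [[544.2  47.3  33. ]]
```

Emit:
play_rows --offset '[[0.44,0.05,0.3],[0.44,0.05,0.7],[0,0,0.8],[0,0,0.8],[0,0,0.6],[0,0,0.4],[0,0,0],[0,0,0]]' --angular '[[0,0,0],[0,0,0],[0,0,0],[0,0,0],[0,0,0],[0,0,0],[0,0,0],[0,0,0]]' --jaw '[-1,-1,-1,-1,-1,-1,-1,-1]'

```text
t: 3.2
eef_pos: [587.7, 144.4, 38.5]
orientation: [179.9, -0.0, 90.8]
wrist_force: [-0.5, 0.2, 0.2]
finger_gap: -0.001
finger_force: 0.0
```

Emit:
play_rows --offset '[[0,0,0.1],[-0.16,0,0],[-0.16,0,0],[-0.16,0,0],[-0.16,0,0],[-0.16,0,0],[-0.16,0,0],[-0.16,0,0]]' --angular '[[0,0,0],[0,0,0],[0,0,0],[0,0,0],[0,0,0],[0,0,0],[0,0,0],[0,0,0]]' --jaw '[-1,-1,-1,-1,-1,-1,-1,-1]'

```text
t: 4.2
eef_pos: [588.1, 87.1, 32.3]
orientation: [180.0, -0.0, 90.7]
wrist_force: [0.5, 1.9, 0.8]
finger_gap: -0.002
finger_force: 0.1
```

Emit:
play_rows --offset '[[-0.16,0,0],[-0.16,0,0],[-0.16,0,0],[-0.16,0,0],[-0.16,0,0],[0,0,0],[0,0,0],[0,0,0]]' --angular '[[0,0,0],[0,0,0],[0,0,0],[0,0,0],[0,0,0],[0,0,0],[0,0,0],[0,0,0]]' --jaw '[-1,-1,-1,-1,-1,-1,-1,-1]'

```text
t: 5.2
eef_pos: [588.5, 47.9, 32.3]
orientation: [-180.0, -0.0, 90.8]
wrist_force: [0.5, 0.3, -0.1]
finger_gap: -0.001
finger_force: 0.0
```

```bash
cat > caps.py <<'E'
from h import *
from bench import imaging
import sys
p=np.load('p2.npy'); c=imaging.read_camera('scene'); np.savez('last.npz',**c)
for k in'bo':
  for uv,n in blobs(c,k,(230,190,420,345)): print(k,uv,n,'deck',ray(c,uv,36).round(0),Ti(p,ray(c,uv,36)).round(0),'trough',Ti(p,ray(c,uv,13)).round(0))
cv2.imwrite(sys.argv[1],cv2.resize(c['image'][175:365,190:430,::-1],None,fx=3.3,fy=3.15))
E
python3 caps.py pics/s2.png
```

```text
b [345.4 275.2] 123 deck [572.  27.  36.] [-16. -63.  36.] trough [  3. -55.  13.]
b [290.8 295.8] 135 deck [496.  79.  36.] [-91.  -9.  36.] trough [-74.   1.  13.]
o [313.8 233.7] 102 deck [629. 114.  36.] [43. 23. 36.] trough [64. 34. 13.]
o [308.4 275.4] 129 deck [544.  76.  36.] [-43. -13.  36.] trough [-25.  -3.  13.]
```

Emit:
play_rows --offset '[[0,0,-0.5],[0,0,-0.5],[0.45,0.6,0],[0.45,0.6,0],[0.4,0.52,0],[0,0,0.5],[0,0,0.48],[0,0,0]]' --angular '[[0,0,0],[0,0,0],[0,0,0],[0,0,0],[0,0,0],[0,0,0],[0,0,0],[0,0,0]]' --jaw '[-1,-1,-1,-1,-1,-1,-1,-1]'

```text
t: 6.25
eef_pos: [671.7, 114.1, 30.8]
orientation: [-179.7, -0.0, 90.8]
wrist_force: [0.7, -0.0, -1.1]
finger_gap: -0.003
finger_force: 0.0
```

Emit:
play_rows --offset '[[0,0.04,-0.04],[-0.16,0,0],[-0.16,0,0],[-0.16,0,0],[-0.16,0,0],[-0.16,0,0],[-0.16,0,0],[-0.16,0,0]]' --angular '[[0,0,0],[0,0,0],[0,0,0],[0,0,0],[0,0,0],[0,0,0],[0,0,0],[0,0,0]]' --jaw '[-1,-1,-1,-1,-1,-1,-1,-1]'

```text
t: 7.25
eef_pos: [676.5, 57.2, 35.2]
orientation: [-180.0, 0.0, 90.7]
wrist_force: [-1.0, 0.8, 0.5]
finger_gap: 0.004
finger_force: 0.0
```

Emit:
play_rows --offset '[[-0.16,0,0],[0,0,0],[0,0,-0.5],[0,0,-0.5],[0.42,-0.85,0],[0.42,-0.85,0],[0.42,-0.85,0],[0,-0.85,0]]' --angular '[[0,0,0],[0,0,0],[0,0,0],[0,0,0],[0,0,0],[0,0,0],[0,0,0],[0,0,0]]' --jaw '[-1,-1,-1,-1,-1,-1,-1,-1]'

```text
t: 8.25
eef_pos: [504.2, 112.0, 85.5]
orientation: [180.0, -0.0, 90.9]
wrist_force: [0.2, 0.0, -0.2]
finger_gap: 0.001
finger_force: 0.0
```

```bash
python3 caps.py pics/s3.png; python3 plan.py 496 114 33 91 2
```

```text
b [367.2 241.1] 110 deck [656.  30.  36.] [ 68. -62.  36.] trough [ 90. -54.  13.]
b [345.2 274.7] 123 deck [572.  28.  36.] [-15. -62.  36.] trough [  4. -54.  13.]
b [290.9 295.2] 154 deck [497.  80.  36.] [-90.  -9.  36.] trough [-73.   1.  13.]
o [314. 234.] 108 deck [628. 113.  36.] [42. 22. 36.] trough [63. 34. 13.]
o [308.6 275.1] 127 deck [545.  76.  36.] [-42. -13.  36.] trough [-24.  -3.  13.]
8.3 [497.  112.1  84.3] [-179.5   -0.    90.9]
off [[0.019, -0.005, 0.513], [0.02, -0.008, 0.513]] 
ang [-0.03, -0.001, -0.006]
```

Emit:
play_rows --offset '[[0.06,0,0.5],[0,0,0.48],[0,0,0],[-0.16,0,0],[-0.16,0,0],[-0.16,0,0],[-0.16,0,0],[-0.16,0,0]]' --angular '[[0,0,0],[0,0,0],[0,0,0],[0,0,0],[0,0,0],[0,0,0],[0,0,0],[0,0,0]]' --jaw '[-1,-1,-1,-1,-1,-1,-1,-1]'

```text
t: 9.3
eef_pos: [506.4, 72.8, 36.5]
orientation: [180.0, 0.0, 90.7]
wrist_force: [-0.6, 1.1, 0.2]
finger_gap: 0.004
finger_force: 0.0
```

Emit:
play_rows --offset '[[-0.16,0,0],[-0.16,0,0],[-0.16,0,0],[-0.08,0,0],[0,0,0],[0,0,-0.5],[0,0,-0.5],[0,0,-0.5]]' --angular '[[0,0,0],[0,0,0],[0,0,0],[0,0,0],[0,0,0],[0,0,0],[0,0,0],[0,0,0]]' --jaw '[-1,-1,-1,-1,-1,-1,-1,-1]'

```text
t: 10.3
eef_pos: [506.5, 45.9, 112.0]
orientation: [-180.0, -0.0, 90.8]
wrist_force: [-0.1, -0.4, -0.1]
finger_gap: 0.0
finger_force: 0.0
```

```bash
python3 caps.py pics/s4.png; python3 -c "
from h import *
p=np.load('p2.npy')
print(T(p,[(0,-102.5,30),(0,-123,90),(0,-140,80)]).round(0))"
```

```text
b [367.3 241.1] 109 deck [656.  30.  36.] [ 68. -62.  36.] trough [ 90. -54.  13.]
b [345.2 274.7] 123 deck [572.  28.  36.] [-15. -62.  36.] trough [  4. -54.  13.]
b [299.4 302.9] 157 deck [490.  61.  36.] [-97. -27.  36.] trough [-80. -17.  13.]
o [308.7 275. ] 121 deck [545.  76.  36.] [-42. -13.  36.] trough [-24.  -3.  13.]
[[589. -12.  30.]
 [589. -33.  90.]
 [590. -50.  80.]]
```

View pics/s4.png

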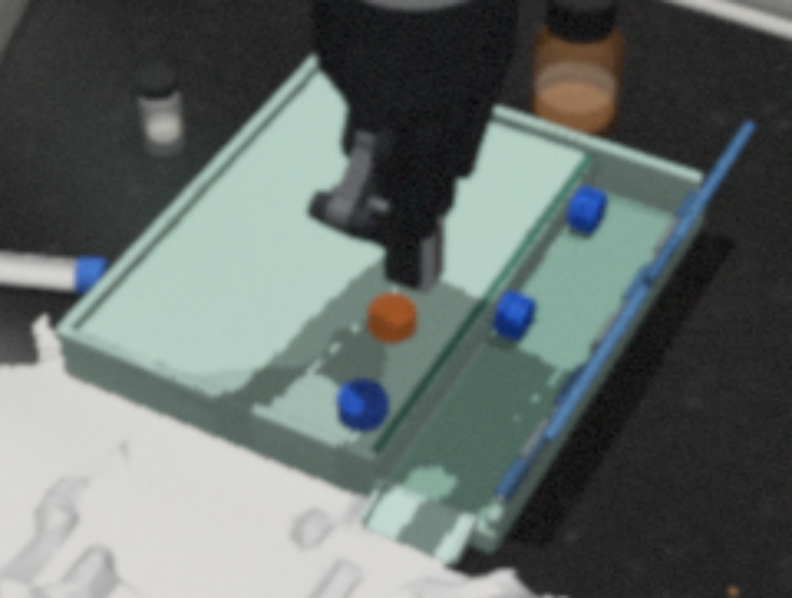

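Two blue caps are in the trough, lying on edge near (515,315) and (587,210). The third slipped off the finger's side and is still on the deck at (363,405), so I'm going back for it.

Emit:
play_rows --offset '[[0.35,-0.11,0],[0.35,-0.11,0],[0.35,-0.11,0],[0,0,0],[0,0,0.5],[0,0,0.5],[0,0,0.5],[0,0,0.06]]' --angular '[[0,0,0],[0,0,0],[0,0,0],[0,0,0],[0,0,0],[0,0,0],[0,0,0],[0,0,0]]' --jaw '[-1,-1,-1,-1,-1,-1,-1,-1]'

```text
t: 11.35
eef_pos: [488.0, 97.7, 31.6]
orientation: [-179.8, 0.0, 90.8]
wrist_force: [-0.2, -0.6, 0.4]
finger_gap: 0.005
finger_force: 0.0
```

```bash
python3 caps.py pics/s5.png;python3 plan.py 490 48 33 91 8
```

```text
b [367.3 241.1] 108 deck [656.  30.  36.] [ 68. -62.  36.] trough [ 90. -54.  13.]
b [345.2 274.8] 124 deck [572.  28.  36.] [-16. -62.  36.] trough [  4. -54.  13.]
b [299.4 303.1] 166 deck [490.  61.  36.] [-97. -27.  36.] trough [-81. -18.  13.]
o [314. 234.] 108 deck [628. 113.  36.] [42. 22. 36.] trough [63. 34. 13.]
o [308.5 275.6] 125 deck [544.  76.  36.] [-43. -13.  36.] trough [-25.  -3.  13.]
11.4 [488.7  97.7  32.3] [-179.9    0.    90.7]
off [[-0.124, 0.002, -0.002], [-0.124, 0.002, -0.002], [-0.124, 0.001, -0.002], [-0.124, 0.001, -0.002], [-0.124, 0.001, -0.002], [-0.124, 0.001, -0.002], [-0.124, 0.001, -0.002], [-0.124, 0.001, -0.002]] 
ang [-0.002, 0.0, -0.004]
```

Emit:
play_rows --offset '[[-0.13,0.02,-0.01],[-0.13,0,0],[-0.13,0,0],[-0.13,0,0],[-0.13,0,0],[-0.13,0,0],[-0.13,0,0],[-0.13,0,0]]' --angular '[[0,0,0],[0,0,0],[0,0,0],[0,0,0],[0,0,0],[0,0,0],[0,0,0],[0,0,0]]' --jaw '[-1,-1,-1,-1,-1,-1,-1,-1]'

```text
t: 12.4
eef_pos: [491.1, 45.4, 33.8]
orientation: [-180.0, 0.0, 90.7]
wrist_force: [-0.7, 0.1, -0.1]
finger_gap: -0.001
finger_force: 0.0
```

Emit:
play_rows --offset '[[-0.05,0,0],[0,0,0],[0,0,-0.5],[0,0,-0.5],[0,0,-0.8],[0,0,-0.8],[0,0,-0.8],[0,0,0]]' --angular '[[0,0,0],[0,0,0],[0,0,0],[0,0,0],[0,0,0],[0,0,0],[0,0,0],[0,0,0]]' --jaw '[-1,-1,-1,-1,-1,-1,-1,-1]'

```text
t: 13.4
eef_pos: [493.2, 43.4, 207.2]
orientation: [179.6, 0.1, 90.8]
wrist_force: [0.4, 0.5, -0.7]
finger_gap: 0.001
finger_force: 0.0
```

```bash
python3 caps.py pics/s6.png;python3 plan.py 590 -70 200 91 8
```

```text
b [367.2 241.1] 110 deck [656.  30.  36.] [ 68. -62.  36.] trough [ 90. -54.  13.]
b [345.1 274.8] 125 deck [572.  28.  36.] [-16. -62.  36.] trough [  4. -54.  13.]
b [315.9 318.8] 146 deck [476.  26.  36.] [-112.  -62.   36.] trough [-96. -54.  13.]
o [314. 234.] 108 deck [628. 113.  36.] [42. 22. 36.] trough [63. 34. 13.]
o [308.6 275.2] 130 deck [544.  76.  36.] [-42. -13.  36.] trough [-24.  -3.  13.]
13.45 [491.9  43.5 205.1] [179.8   0.   90.8]
off [[-0.287, 0.241, 0.014], [-0.287, 0.241, 0.013], [-0.287, 0.241, 0.013], [-0.287, 0.241, 0.013], [-0.288, 0.241, 0.013], [-0.288, 0.241, 0.013], [-0.288, 0.241, 0.013], [-0.288, 0.24, 0.013]] 
ang [0.003, 0.0, -0.004]
```

View pics/s6.png

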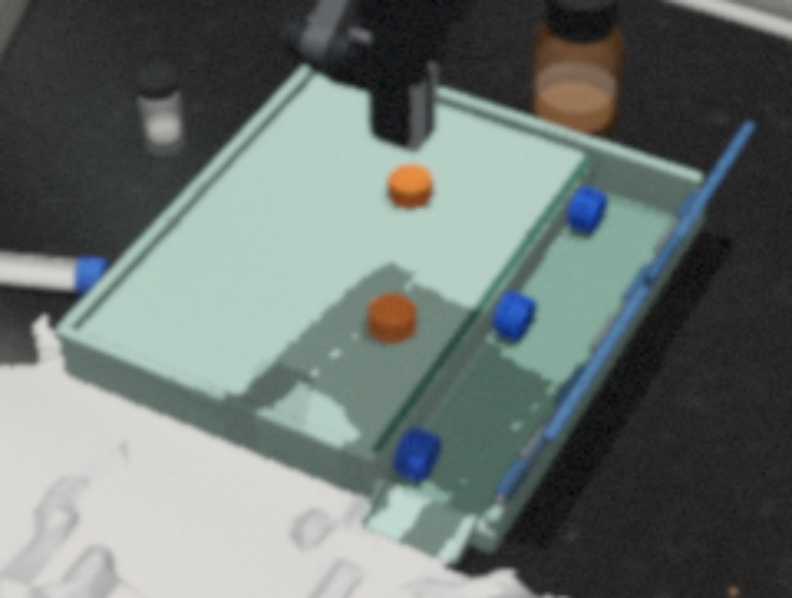

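All three blue caps are now in the trough, at crop pixels (587,210), (515,315) and (417,453). Both orange caps are where they started. Next I move outside the cover.

Emit:
play_rows --offset '[[-0.42,0.32,0],[-0.42,0.32,0],[-0.42,0.32,0],[-0.42,0.32,0],[-0.42,0.32,0],[-0.42,0.32,0],[0,0,0],[0,0,0.5]]' --angular '[[0,0,0],[0,0,0],[0,0,0],[0,0,0],[0,0,0],[0,0,0],[0,0,0],[0,0,0]]' --jaw '[-1,-1,-1,-1,-1,-1,-1,-1]'

```text
t: 14.45
eef_pos: [590.0, -82.7, 179.2]
orientation: [179.9, 0.0, 90.7]
wrist_force: [-0.3, -0.1, -0.6]
finger_gap: 0.001
finger_force: 0.0
```

Emit:
play_rows --offset '[[0,0,0.6],[0,0,0.6],[0,0,0.6],[0,0,0.3],[0,0,0],[0,0,0]]' --angular '[[0,0,0],[0,0,0],[0,0,0],[0,0,0],[0,0,0],[0,0,0]]' --jaw '[-1,-1,-1,-1,-1,-1]'

```text
t: 15.2
eef_pos: [589.6, -81.6, 74.8]
orientation: [179.9, 0.0, 90.7]
wrist_force: [-0.9, 0.0, 0.4]
finger_gap: -0.002
finger_force: 0.0
```

Emit:
play_rows --offset '[[0.24,0,0],[0.24,0,0],[0.24,0,0],[0.22,0,0],[0.21,0,0],[0.16,0,0.01],[0.17,0,0.02],[0,0,0]]' --angular '[[0,0,0],[0,0,0],[0,0,0],[0,0,0],[0,0,0],[0,0,0],[0,0,0],[0,0,0]]' --jaw '[-1,-1,-1,-1,-1,-1,-1,-1]'

```text
t: 16.2
eef_pos: [587.6, -6.6, 72.0]
orientation: [-180.0, -0.0, 90.8]
wrist_force: [0.3, 0.3, -0.3]
finger_gap: 0.001
finger_force: 0.0
```

Emit:
play_rows --offset '[[0.14,0,0.08],[0.14,0,0.08],[0.1,0,0.12],[0.1,0,0.12],[0.04,0,0.11],[0.04,0,0.11],[0,0,0]]' --angular '[[0,0,0],[0,0,0],[0,0,0],[0,0,0],[0,0,0],[0,0,0],[0,0,0]]' --jaw '[-1,-1,-1,-1,-1,-1,-1]'

```text
t: 17.08
eef_pos: [587.0, 20.7, 40.6]
orientation: [-179.9, -0.0, 90.7]
wrist_force: [0.4, 0.7, 0.5]
finger_gap: 0.002
finger_force: 0.0
```

```bash
python3 caps.py pics/s7.png
```

```text
b [314.1 322.5] 51 deck [469.  25.  36.] [-119.  -63.   36.] trough [-103.  -55.   13.]
o [314. 234.] 108 deck [628. 113.  36.] [42. 22. 36.] trough [63. 34. 13.]
o [308.6 275.1] 135 deck [545.  76.  36.] [-42. -13.  36.] trough [-24.  -3.  13.]
```

View pics/s7.png

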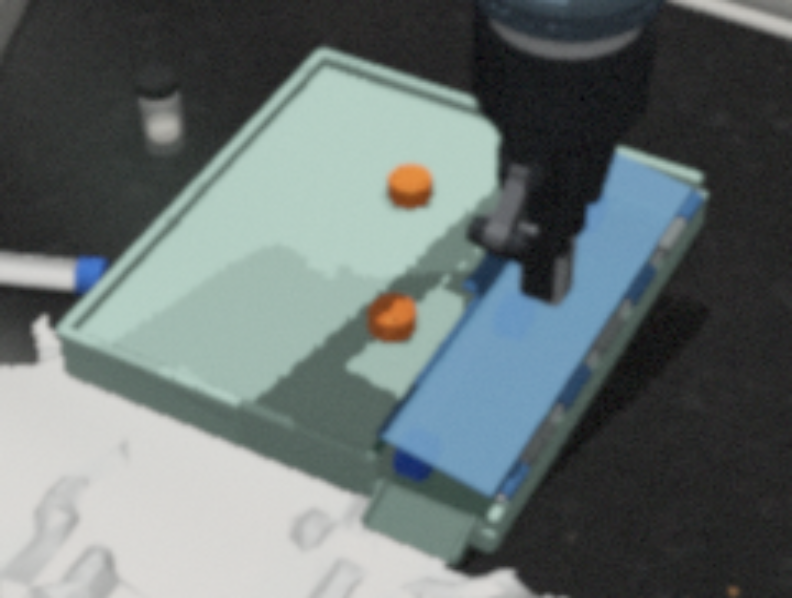

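The cover is nearly shut, with the finger on it at (545,290) and a cap visible under its -x end. Now I press it down gently.

Emit:
play_rows --offset '[[0.02,0,0.07],[0.02,0,0.07],[0,0,0.06],[0,0,0]]' --angular '[[0,0,0],[0,0,0],[0,0,0],[0,0,0]]' --jaw '[-1,-1,-1,-1]'

```text
t: 17.62
eef_pos: [587.5, 22.7, 31.6]
orientation: [180.0, -0.0, 90.7]
wrist_force: [-1.2, 0.4, 3.3]
finger_gap: 0.0
finger_force: 1.7
```

Emit:
play_rows --offset '[[0,0,0.04],[0,0,0.03],[0,0,0],[0,0,0]]' --angular '[[0,0,0],[0,0,0],[0,0,0],[0,0,0]]' --jaw '[-1,-1,-1,-1]'

```text
t: 18.12
eef_pos: [587.6, 22.7, 31.3]
orientation: [179.9, 0.0, 90.8]
wrist_force: [-8.7, 1.4, 26.2]
finger_gap: -0.002
finger_force: 13.3
```

Emit:
play_rows --offset '[[0,0,-0.2],[0,0,-0.6],[0,0,-0.8],[0,0,-0.8],[0,0,-0.8],[0,0,0],[0,0,0],[0,0,0]]' --angular '[[0,0,0],[0,0,0],[0,0,0],[0,0,0],[0,0,0],[0,0,0],[0,0,0],[0,0,0]]' --jaw '[-1,-1,-1,-1,-1,-1,-1,-1]'

```text
t: 19.12
eef_pos: [586.5, 22.7, 186.1]
orientation: [-179.8, -0.0, 90.7]
wrist_force: [0.7, -0.2, -0.2]
finger_gap: 0.001
finger_force: 0.0
```

```bash
python3 caps.py pics/s8.png; python3 - <<'E'
from h import *
from bench import imaging
c=imaging.read_camera('side'); i=cv2.resize(c['image'][200:310,220:430,::-1],None,fx=3.7,fy=3.7,interpolation=2)
p=np.load('p2.npy'); cv2.imwrite('pics/f.png',i)
E
```

```text
b [313.7 324.4] 18 deck [466.  24.  36.] [-122.  -64.   36.] trough [-106.  -56.   13.]
o [314. 234.] 108 deck [628. 113.  36.] [42. 22. 36.] trough [63. 34. 13.]
o [308.2 275.2] 140 deck [544.  77.  36.] [-43. -13.  36.] trough [-24.  -2.  13.]
```

View pics/f.png

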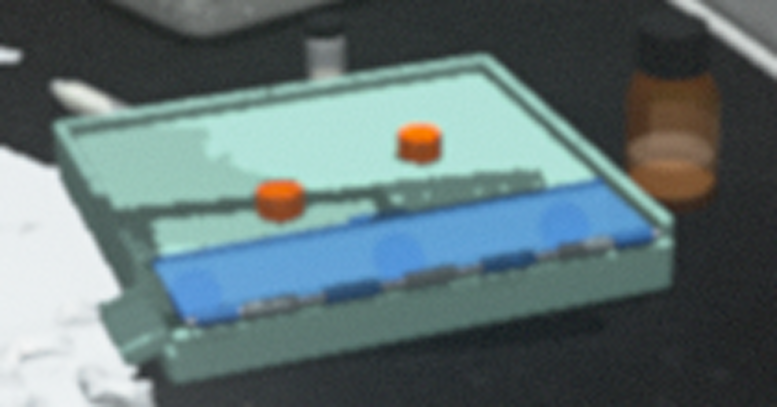

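The cover lies level. All three blue caps show through it at about (200,290), (400,253) and (565,222), and the orange caps, the vial and the bottle are where they were.

```bash
python3 -c "
from bench import manip; print(manip.finish_job())"
```

```text
the job is handed in; nothing more can be done
None
```

I handed the job in at about 19 s: the last pictures show all three blue caps in the trough under the fully shut cover, and the orange caps, vial and bottle where they started; the tube was last checked just before the cover was folded, and the hand-in returned no verdict.

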